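# Feel the manifold valves for binding, lock out the bad one

### The job

Open the three bench valves by gently swinging each lever clockwise (seen from above) and feel how it turns: two swing the whole quarter turn and are to be left fully open, one binds partway and must not be forced. Swing the binding lever back to fully closed and slip the red lockout ring from its stand over that valve's steel stem, down onto its shoulder. Lean on no lever hard at its stops or where it binds, and leave the two dropper bottles alone.

Things in the scene. Friction and masses are not known exactly. Their poses are not given: they have to be found in the camera images.
- lever_1 (a joint): Lever angle of valve 1: 0 = closed, 1.57 = fully open (soft stops), growing clockwise from above; starts at 0 to 0.3, stays where left. Each lever takes a steady 2 to 6 N at the knob to turn, so a sound one may feel stiff. One of the three look-alike valves, a different one each time, binds: somewhere between 0.5 and 1.1 it meets a springy block, while the others turn all the way.
- knob_1 (a point): Point at z = 105 mm on the axis of the black upright round knob (diameter 18, top at z = 114 mm) at the end of the blue lever of valve 1: grip or push here. 75 mm from the stem axis, it circles round it. The lever bar (14 wide) lies at z = 69 to 77 mm, so the knob is free from there up.
- stem_1 (a point): Centre of the top of the steel shoulder (diameter 34, z = 84 mm) of valve 1, on the lever's vertical turning axis; the fixed stem pin, diameter 13, rises 24 mm from here. Grey round body (diameter 92, top at z = 64 mm), fixed. Axes as the world's: the lever points to -y (to the right) when closed, to -x (to the robot) when open.
- cam_1: Steel cam roller (diameter 8, 30 long) shut inside the body of valve 1, carried round by the lever, 34 mm from the axis on the side opposite the knob; out of sight and out of reach. It presses on whatever makes the valve bind, with about 3 times the force at the knob, and touches nothing in a sound valve. Origin at its lower end.
- lever_2 (a joint): Lever angle of valve 2, same scale and behaviour as lever 1. On every valve the stops, and the block of the binding one, give about 1 mm per 2.5 to 4 N at the knob beyond the turning force; more than about 20 N there (0.1 rad past a stop) damages the valve.
- knob_2 (a point): Point at z = 105 mm on the axis of the black upright round knob (diameter 18, top at z = 114 mm) at the end of the blue lever of valve 2: grip or push here. 75 mm from the stem axis, it circles round it. The lever bar (14 wide) lies at z = 69 to 77 mm, so the knob is free from there up.
- stem_2 (a point): Centre of the top of the steel shoulder (diameter 34, z = 84 mm) of valve 2, on the lever's vertical turning axis; the fixed stem pin, diameter 13, rises 24 mm from here. Grey round body (diameter 92, top at z = 64 mm), fixed. Axes as the world's: the lever points to -y (to the right) when closed, to -x (to the robot) when open.
- cam_2: Steel cam roller (diameter 8, 30 long) shut inside the body of valve 2, carried round by the lever, 34 mm from the axis on the side opposite the knob; out of sight and out of reach. It presses on whatever makes the valve bind, with about 3 times the force at the knob, and touches nothing in a sound valve. Origin at its lower end.
- lever_3 (a joint): Lever angle of valve 3, same scale, behaviour and limits as levers 1 and 2.
- knob_3 (a point): Point at z = 105 mm on the axis of the black upright round knob (diameter 18, top at z = 114 mm) at the end of the blue lever of valve 3: grip or push here. 75 mm from the stem axis, it circles round it. The lever bar (14 wide) lies at z = 69 to 77 mm, so the knob is free from there up.
- stem_3 (a point): Centre of the top of the steel shoulder (diameter 34, z = 84 mm) of valve 3, on the lever's vertical turning axis; the fixed stem pin, diameter 13, rises 24 mm from here. Grey round body (diameter 92, top at z = 64 mm), fixed. Axes as the world's: the lever points to -y (to the right) when closed, to -x (to the robot) when open.
- cam_3: Steel cam roller (diameter 8, 30 long) shut inside the body of valve 3, carried round by the lever, 34 mm from the axis on the side opposite the knob; out of sight and out of reach. It presses on whatever makes the valve bind, with about 3 times the force at the knob, and touches nothing in a sound valve. Origin at its lower end.
- ring: Red plastic lockout ring, outer diameter 42, hole diameter 22, 14 high, 40 g; origin at the centre of its underside. At the start it lies flat on its grey stand, underside at z = 70 mm, round a 13 mm pin that rises 18 mm from there (4 mm above the ring's top); the stand's shoulder under it has diameter 34. Grip across its outside from above.
- dropper_blue: Small brown dropper bottle with blue cap, 29 x 30 x 101 mm, origin under its centre; bystander, loose. A cardboard carton 0.28 m tall, fixed, stands behind the bottles and the valves, its nearest corner at about x = 0.60, y = -0.05: keep hand and wrist clear of it when going from valve to valve.
- dropper_yellow: Small brown dropper bottle with yellow cap, 29 x 30 x 101 mm, origin under its centre; bystander, loose. On the left a window sill juts out at z = 0.25 m, its edge running from about x = 0.4, y = 0.35 to x = 0.63, y = 0.22; keep the hand clear of it at the left valve.
Things that resemble listed ones, but are neither listed nor needed, are in the scene too. Several things have the shape of the ring; the one meant has the colours described above.

How it is judged:
By the outcome, as a careful person would: the job done as asked, in the order asked, and still so for the second after the job is handed in, with the robot touching nothing.
It also fails if it takes over 72 s, if anything falls off the work surface, if the arm or the gripper's body presses on something with over 40 N, if the wrist force passes 120 N, or if a joint passes its speed limit or range.

### The arm

A 7-joint arm with a two-finger parallel gripper is mounted at the origin on the work surface; the furniture and walls round the work are solid. World frame = base frame: x ahead of the robot, y to its left, z up, the work surface at z = 0. Lengths are in m, angles in rad, forces in N, time in s.
With the tool pointing down it reaches from about 0.35 to 0.9 m from the base axis. Payload 19.9 kg.
Tool frame: the origin (TCP) lies on the centre line of the jaws, within the pads' length; the fingertips stand 22 mm ahead of it and the grasp point (between the pads) lies 3 mm ahead of it (nose_length is the distance from the TCP to the fingertips, in m); z points along the fingers, y is the line along which they close (so a half turn about z gives the same grasp; the last joint's range is limited). The gripper opens to 94 mm and grips with 3 to 60 N. Pads are 16 mm wide; open, the fingers measure 119 mm over their backs; the gripper's body (75 mm by 177 mm) begins 78 mm behind the grasp point.
Start: joints at [1.077, 0.417, -0.01, 1.614, 0.005, 1.111, -0.053], TCP at [0.273, -0.562, 0.227] pointing down, gripper open.
Joint ranges: [-2.81, 2.81], [-0.39, 2.02], [-1.27, 1.25], [0.06, 2.57], [-1.19, 4.33], [0.19, 2], [-2.82, 2.82]. Speed limits (rad/s): [1.89, 1.89, 2.39, 2.39, 3.01, 3.01, 3.01].

### API

Orientations are given as a 3x3 rotation matrix whose columns are the frame's x, y, z axes.
In Python, from cell import * gives the robot as it stands.
- The arm moves only by the tool servo_tool, never from a script. Its argument "targets" is a list of rows, each an object of numbers: "fingers": the closure, from -1 (fully open) to 1 (shut), so that 0 is half open; "x", "y", "z": the shift along the tool's x, y, z in cm; "roll": the turn about the tool's z in degrees. A call has 1 to 10 rows; each row is the pose to reach, as a shift and turn from the pose commanded when the call began, along the tool's axes at that moment; what a row does not reach only later rows make up. A row lasts 1/12 s, in which the tool goes at most 41.7 mm and 7.16 degrees, less where a joint would pass 70% of its speed; a pose out of reach is approached as far as the arm can. A call with a gripper value outside its range is refused whole. The fingers move at their own pace and stop on an object; "newtons" is the grip in N (left out, the last holds). Time passes only in rows, so rows that repeat a pose let the fingers close. It gives the time, the measured TCP pose, the force, the opening and the grip force at its end, in the units of the state.
- state(): the state, without advancing time (a new reading comes with each control period).
- capture(name): name is "scene" or "top" or "wrist"; returns a dict with "image" (384x512x3 uint8, red, green, blue), "K" (3x3 intrinsics, pixels), "pose" (4x4, takes a point from camera to world coordinates). Camera axes: x right, y up, looking along -z (the intrinsics and any distortion apply to the point x, -y, -z); pixel columns grow to the right and rows downward; lengths in m; the calibration is good to about 2 mm. The wrist camera is an equidistant fisheye: a pixel r from the principal point sees the ray r / f radians off the axis. A picture is of the moment at which its call begins. There is no depth.
- sign_off(): hands the job in; it is judged then, once.
The state is a dict: "clock": time; "qpos": joint angles; "qd": joint speeds; "joint_torque": joint torques, N m; "tool_pos": TCP position; "eef_rot": TCP orientation; "ft_force": force on the tool from outside, world axes, zero at the start; "ft_torque": the same for the moment, N m; "opening": opening from 0.0 (shut) to 1.0 (fully open); "finger_force": force on a finger pad.
Only numpy, scipy, OpenCV 4.12 (cv2) and the standard library are available. Lean on these libraries where they do the work, as an engineer would, in place of code of your own. Each camera call takes 0.05 s, during which the arm holds its last target. There are 200 camera calls.

## Working session

There is one attempt and no reset: what is moved stays moved. The work goes in short steps, Python scripts to look and compute and a tool call to move; the robot and the scene stay as the last step left them, time stands still between calls to the robot, and variables do not carry over. Pictures are saved under pics/ and viewed, at most 10 in all, crops included, and the job is handed in when it is done.

Besides the shell and the picture viewer there is one more tool, called after "Request:" as name(argument=value, ...) on one line, values as JSON. servo_tool: Moves the arm, as the interface text tells. Its arguments: {"type":"object","properties":{"targets":{"type":"array"},"newtons":{"type":"number"}},"required":["targets"]}

```bash
ls; mkdir -p pics; python3 - <<'E'
from cell import *
import cv2,numpy as np
s=state();print({k:np.round(v,3).tolist() for k,v in s.items()})
a=capture("scene");b=capture("top")
np.savez("v0.npz",si=a["image"],sK=a["K"],sP=a["pose"],ti=b["image"],tK=b["K"],tP=b["pose"])
for n,c in(("scene",a),("top",b)):
    print(n,c["K"].tolist(),np.round(c["pose"],3).tolist(),[k for k in c])
    cv2.imwrite(f"pics/{n}0.png",cv2.resize(c["image"][:,:,::-1],(800,600),interpolation=cv2.INTER_CUBIC))
E
```

```text
pics
{'clock': 0.0, 'qpos': [1.078, 0.418, -0.01, 1.614, 0.005, 1.111, -0.053], 'qd': [-0.0, 0.001, 0.0, -0.0, -0.001, -0.001, 0.002], 'joint_torque': [-0.001, -85.127, 0.638, -42.598, -0.049, 0.019, 0.0], 'tool_pos': [0.273, -0.562, 0.227], 'eef_rot': [[0.9, 0.437, -0.001], [0.437, -0.9, 0.001], [-0.0, -0.001, -1.0]], 'ft_force': [0.287, -0.192, -0.835], 'ft_torque': [0.061, -0.011, 0.063], 'finger_force': 0.0, 'opening': 0.998}
scene [[357.1127036165441, 0.0, 262.00142044913866], [0.0, 357.1127036165441, 197.6666868764783], [0.0, 0.0, 1.0]] [[-0.887, 0.355, -0.295, 0.223], [-0.461, -0.677, 0.573, 0.399], [0.003, 0.644, 0.765, 0.816], [0.0, 0.0, 0.0, 1.0]] ['image', 'K', 'pose']
top [[384.22233103084085, 0.0, 259.41169576194204], [0.0, 384.22233103084085, 188.41932859259157], [0.0, 0.0, 1.0]] [[0.024, 0.991, -0.134, 0.398], [-1.0, 0.023, -0.013, -0.13], [-0.01, 0.134, 0.991, 1.015], [0.0, 0.0, 0.0, 1.0]] ['image', 'K', 'pose']
```

View pics/scene0.png

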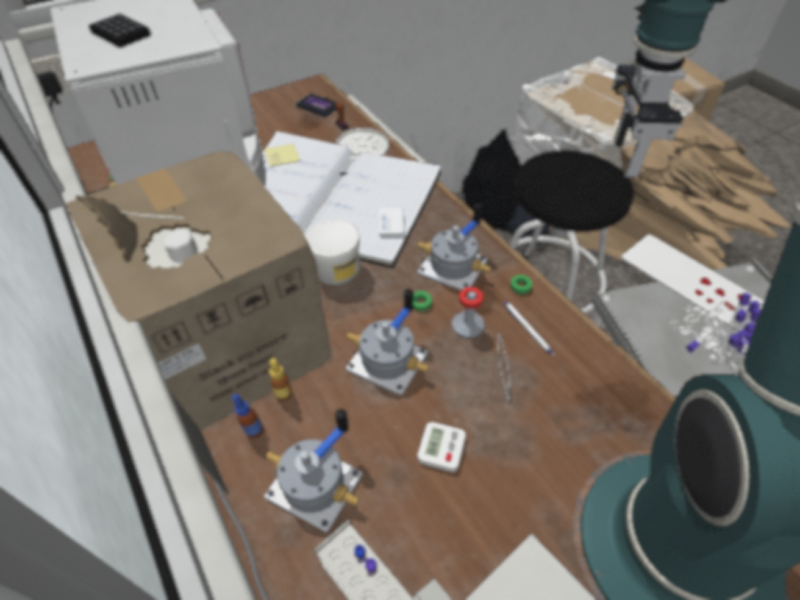

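View pics/top0.png

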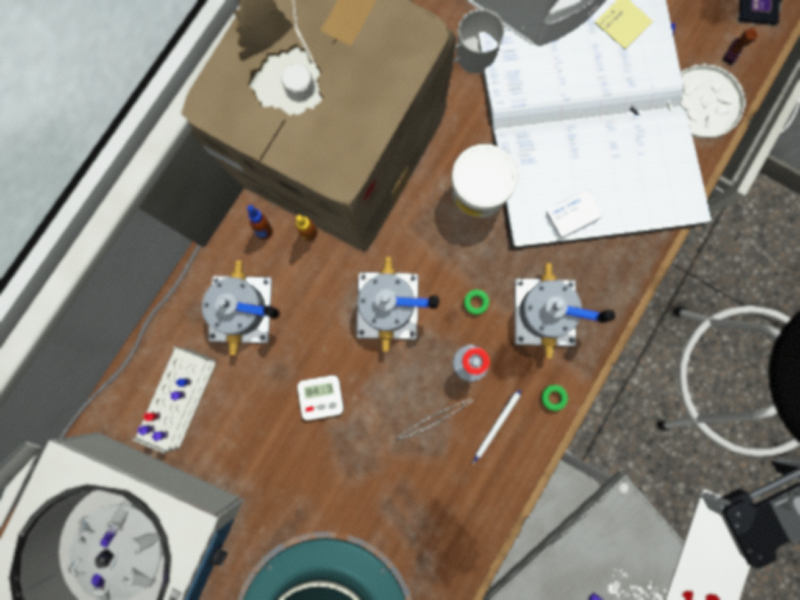

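The top view shows three valves with stems at about (228,305), (386,299) and (555,308) in the 800-px view. Their knobs are at (272,312), (433,302) and (606,316).

Ring candidates:
- Red ring on the grey stand: top (475,361), scene (470,296).
- Green rings: top (477,302) and (555,398).
- Red bits on the racks and tray at the left and lower right.

By the description, I choose the red one on the stand.

```bash
cat > h.py <<'E'
import numpy as np,cv2
def ray(K,P,px):
    u,v=px; d=np.array([(u-K[0,2])/K[0,0],-(v-K[1,2])/K[1,1],-1.])
    d=P[:3,:3]@d; return P[:3,3],d/np.linalg.norm(d)
def plane(K,P,px,z):
    o,d=ray(K,P,px); return o+d*(z-o[2])/d[2]
def tri(r1,r2):
    (o1,d1),(o2,d2)=r1,r2
    t=np.linalg.lstsq(np.c_[d1,-d2],o2-o1,rcond=None)[0]
    a,b=o1+t[0]*d1,o2+t[1]*d2
    return (a+b)/2,np.linalg.norm(a-b)
def mask(im,lo,hi):
    return cv2.inRange(cv2.cvtColor(im,cv2.COLOR_RGB2HSV),lo,hi)
def blobs(m,near,r,minA=8):
    n,l,s,c=cv2.connectedComponentsWithStats(m)
    return [(i,s[i,4],c[i]) for i in range(1,n) if s[i,4]>=minA and np.hypot(*(c[i]-near))<r],l
E
python3 - <<'E'
from h import *
V=np.load("v0.npz"); f=.64
S=(V["sK"],V["sP"]);T=(V["tK"],V["tP"]); si,ti=V["si"],V["ti"]
red=lambda im:mask(im,(0,130,90),(8,255,255))|mask(im,(172,130,90),(180,255,255))
def c(m,n,r,big=True):
    b,l=blobs(m,np.array(n)*f,r); b.sort(key=lambda x:-x[1])
    return (b[0],l) if b else (None,l)
pts={}
def enc(m,n,r):
    b,l=c(m,n,r); (cc,rad)=cv2.minEnclosingCircle(np.argwhere(l==b[0])[:,::-1].astype(np.float32)); return b[1],b[2],np.array(cc)
rs,rt=enc(red(si),(470,296),15),enc(red(ti),(475,361),15)
print("ring",rs,rt,tri(ray(*S,rs[2]),ray(*T,rt[2])),plane(*T,rt[2],.084),plane(*S,rs[2],.084))
for i,(bs,ks,bt,kt) in enumerate([((330,440),(342,420),(250,308),(272,312)),((400,320),(409,298),(412,301),(433,302)),((468,229),(478,212),(582,313),(606,316))]):
    k=[]
    for im,C,b,kk in((si,S,bs,ks),(ti,T,bt,kt)):
        B,l=c(mask(im,(100,110,60),(125,255,255)),b,12)
        D,l2=c(mask(im,(0,0,0),(180,255,48)),kk,12)
        y=np.argwhere(l==B[0])[:,::-1].astype(np.float32)
        vx,vy,x0,y0=cv2.fitLine(y,cv2.DIST_L2,0,.01,.01).ravel()
        p=[plane(*C,(x0+t*vx,y0+t*vy),.075)[:2] for t in(-10,10)]
        a=np.degrees(np.arctan2(*(p[1]-p[0])[::-1]))
        print(i,"blue",B[1],np.round(plane(*C,B[2],.075),3),"ang",round(a,1),"dark",D[1:] if D else None, np.round(plane(*C,D[2],.1),3) if D else 0)
        if D is not None:k.append(ray(*C,D[2]))
    if len(k)==2: print("  knob tri",tri(*k))
# crops
def cr(im,x,y,w):
    x,y=int(x*f),int(y*f);return cv2.resize(im[max(y-w,0):y+w,max(x-w,0):x+w,::-1],(260,260),interpolation=cv2.INTER_CUBIC)
r1=np.hstack([cr(ti,*p,28) for p in((250,305),(405,300),(575,310))])
r2=np.hstack([cr(si,*p,36) for p in((320,460),(390,340),(460,245))])
cv2.imwrite("pics/c1.png",np.vstack([r1,r2])); cv2.imwrite("pics/c2.png",np.hstack([cr(ti,475,361,24),cr(si,470,305,24)]))
E
```

```text
ring (np.int32(161), array([301.63354037, 190.1863354 ]), array([301.33200073, 189.42799377])) (np.int32(180), array([304.93888889, 230.51111111]), array([304.75, 230.5 ])) (array([ 0.42451161, -0.23032914,  0.07885278]), np.float64(0.0006816289721303017)) [ 0.42404407 -0.22988574  0.084     ] [ 0.42342508 -0.22582831  0.084     ]
0 blue 114 [0.496 0.121 0.075] ang -98.0 dark (np.int32(46), array([218.82608696, 269.52173913])) [0.488 0.094 0.1  ]
0 blue 115 [0.497 0.125 0.075] ang -98.2 dark (np.int32(39), array([173.56410256, 199.46153846])) [0.49  0.087 0.1  ]
  knob tri (array([0.49131148, 0.08938629, 0.08941043]), np.float64(0.00046720601243278696))
1 blue 61 [ 0.514 -0.132  0.075] ang -92.5 dark (np.int32(33), array([261.24242424, 191.6969697 ])) [ 0.51  -0.155  0.1  ]
1 blue 114 [ 0.514 -0.129  0.075] ang -91.4 dark (np.int32(31), array([277., 193.])) [ 0.511 -0.161  0.1  ]
  knob tri (array([ 0.51278474, -0.16100636,  0.09277374]), np.float64(0.0009816853963116857))
2 blue 40 [ 0.503 -0.401  0.075] ang -99.9 dark None 0
2 blue 121 [ 0.502 -0.396  0.075] ang -99.2 dark (np.int32(51), array([387.29411765, 202.21568627])) [ 0.495 -0.424  0.1  ]
```

View pics/c1.png

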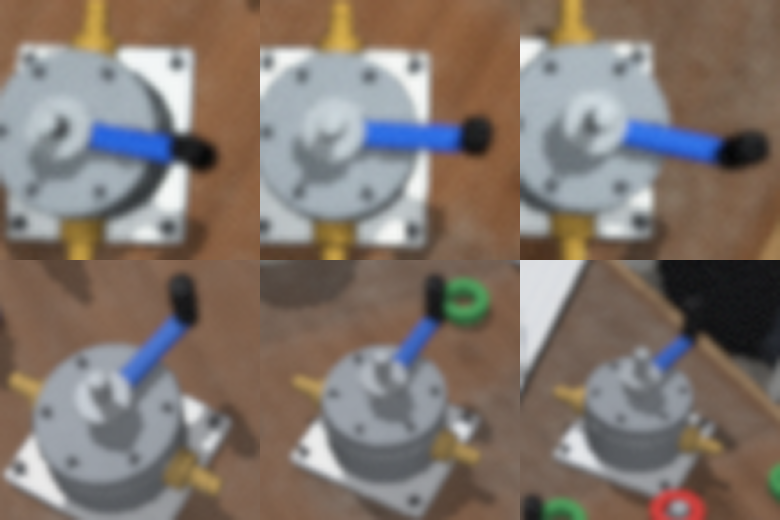

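View pics/c2.png

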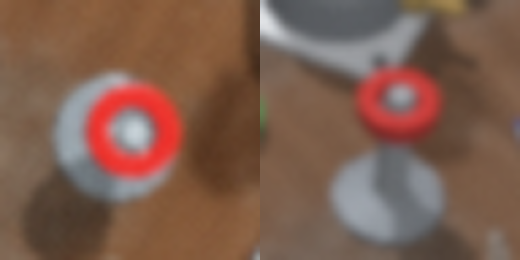

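The crops confirm the red ring round a pin on its stand, with its centre near (0.424, -0.230). Each valve has a steel stem, a blue lever and a black knob, and the levers sit at about 0.14, 0.03 and 0.165 rad. I'm going above knob 3 first.

Request:
servo_tool(targets=[{"x":3.5,"y":-0.3,"roll":-7},{"x":7,"y":-0.6,"roll":-14},{"x":10.5,"y":-0.9,"roll":-21},{"x":14,"y":-1.2,"roll":-28},{"x":17.5,"y":-1.5,"roll":-35},{"x":21,"y":-1.8,"roll":-42},{"x":24,"y":-2,"roll":-49},{"x":25.9,"y":-2,"roll":-54.5},{"x":25.9,"y":-2,"roll":-54.5},{"x":25.9,"y":-2,"roll":-54.5}])

```text
schema error: expected keys fingers, x, y, z, roll
```

```bash
python3 - <<'E'
from cell import *
import cv2,numpy as np
s=state();print({k:np.round(s[k],3).tolist() for k in("clock","qpos","tool_pos","eef_rot","ft_force")})
a=capture("wrist");np.savez("w1.npz",i=a["image"],K=a["K"],P=a["pose"]);print(a["K"].tolist(),a["pose"].round(3).tolist())
cv2.imwrite("pics/w1.png",cv2.resize(a["image"][:,:,::-1],(800,600),interpolation=cv2.INTER_CUBIC))
E
```

```text
{'clock': 0.1, 'qpos': [1.078, 0.418, -0.01, 1.614, 0.005, 1.111, -0.053], 'tool_pos': [0.273, -0.562, 0.227], 'eef_rot': [[0.9, 0.437, -0.001], [0.437, -0.9, 0.001], [-0.0, -0.001, -1.0]], 'ft_force': [-0.222, 0.059, 0.168]}
[[297.3186396354542, 0.0, 253.43085409294957], [0.0, 297.3186396354542, 182.75768696288316], [0.0, 0.0, 1.0]] [[0.438, 0.866, 0.243, 0.344], [-0.899, 0.422, 0.116, -0.528], [-0.002, -0.27, 0.963, 0.385], [0.0, 0.0, 0.0, 1.0]]
```

View pics/w1.png

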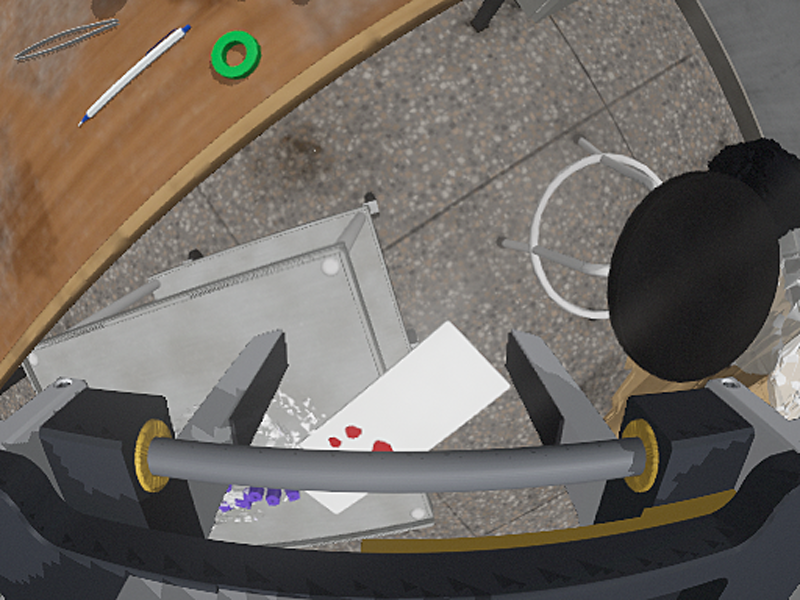

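The wrist picture shows the start area, because the move was refused: every row needs all five keys. The camera sits on the tool's +x side. Repeating the move with full rows.

Request:
servo_tool(targets=[{"x":3.5,"y":-0.3,"z":0,"fingers":-0.3,"roll":-7},{"x":7,"y":-0.6,"z":0,"fingers":-0.3,"roll":-14},{"x":10.5,"y":-0.9,"z":0,"fingers":-0.3,"roll":-21},{"x":14,"y":-1.2,"z":0,"fingers":-0.3,"roll":-28},{"x":17.5,"y":-1.5,"z":0,"fingers":-0.3,"roll":-35},{"x":21,"y":-1.8,"z":0,"fingers":-0.3,"roll":-42},{"x":24,"y":-2,"z":0,"fingers":-0.3,"roll":-49},{"x":25.9,"y":-2,"z":0,"fingers":-0.3,"roll":-54.5},{"x":25.9,"y":-2,"z":0,"fingers":-0.3,"roll":-54.5},{"x":25.9,"y":-2,"z":0,"fingers":-0.3,"roll":-54.5}], newtons=10)

```text
clock: 0.98
tool_pos: [0.4976, -0.4305, 0.2269]
eef_rot: [[0.166, 0.986, -0.0], [0.986, -0.166, 0.001], [0.001, -0.001, -1.0]]
ft_force: [-0.2, -0.9, -0.1]
opening: 0.651
finger_force: 0.0
```

```bash
python3 - <<'E'
from cell import *
import cv2,numpy as np
s=state();print({k:np.round(s[k],3).tolist() for k in("clock","qpos","tool_pos","eef_rot","ft_force")})
a=capture("wrist");np.savez("w1.npz",i=a["image"],K=a["K"],P=a["pose"]);print(a["K"].tolist(),a["pose"].round(3).tolist())
cv2.imwrite("pics/w2.png",cv2.resize(a["image"][:,:,::-1],(800,600),interpolation=cv2.INTER_CUBIC))
E
```

```text
{'clock': 0.983, 'qpos': [0.857, 0.492, -0.268, 1.516, 0.137, 1.153, 0.396], 'tool_pos': [0.498, -0.431, 0.227], 'eef_rot': [[0.166, 0.986, -0.0], [0.986, -0.166, 0.001], [0.001, -0.001, -1.0]], 'ft_force': [-0.172, -0.92, -0.062]}
[[297.3186396354542, 0.0, 253.43085409294957], [0.0, 297.3186396354542, 182.75768696288316], [0.0, 0.0, 1.0]] [[0.986, 0.159, 0.045, 0.511], [-0.165, 0.95, 0.264, -0.353], [-0.001, -0.268, 0.963, 0.385], [0.0, 0.0, 0.0, 1.0]]
```

View pics/w2.png

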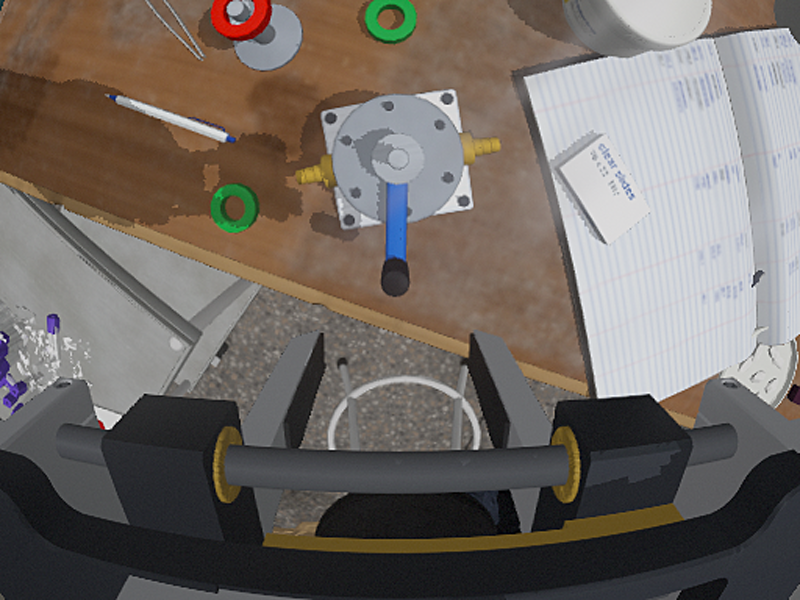

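Wrist picture (800-px scale): valve 3 stem pin top at (398,158), knob top at about (395,270), lever straight between the jaws, red ring at (240,12). Next I'll turn these into positions.

```bash
cat >> h.py <<'E'
def wray(K,P,px):
    x,y=(px[0]-K[0,2])/K[0,0],(px[1]-K[1,2])/K[1,1]; r=np.hypot(x,y); 
    k=np.sin(r)/max(r,1e-9); d=P[:3,:3]@np.array([x*k,-y*k,-np.cos(r)]); return P[:3,3],d
def wpl(K,P,px,z):
    o,d=wray(K,P,px); return o+d*(z-o[2])/d[2]
def circ(l):
    c,r=cv2.minEnclosingCircle(np.argwhere(l)[:,::-1].astype(np.float32)); return np.array(c),r
E
python3 - <<'E'
from h import *
W=np.load("w1.npz");C=(W["K"],W["P"]);im=W["i"]; f=.64
g=cv2.cvtColor(im,cv2.COLOR_RGB2GRAY)
b,l=blobs(mask(im,(0,0,0),(180,255,60)),np.array((395,275))*f,14,20);print("dark",b)
for x in b: print(np.round(wpl(*C,x[2],.1),4))
b,l=blobs(mask(im,(100,110,60),(125,255,255)),np.array((397,225))*f,14,20)
for x in b:
    y=np.argwhere(l==x[0]);top=y[y[:,0]<y[:,0].min()+3].mean(0)[::-1];bot=y[y[:,0]>y[:,0].max()-3].mean(0)[::-1]
    print("blue",x[1:],wpl(*C,x[2],.077),wpl(*C,top,.077),wpl(*C,bot,.077))
print("pin",wpl(*C,(398*f,158*f),.108),"knobtop",wpl(*C,(395*f,268*f),.114))
c=im[75:200,200:310,::-1];cv2.imwrite("pics/w2c.png",cv2.resize(c,None,fx=4.5,fy=4.5,interpolation=cv2.INTER_CUBIC))
E
```

```text
dark [(38, np.int32(328), array([251.85060976, 176.82926829]))]
[ 0.4971 -0.4255  0.1   ]
blue (np.int32(628), array([253.42515924, 141.58757962])) [ 0.50386676 -0.39414026  0.077     ] [ 0.50806388 -0.37022391  0.077     ] [ 0.50069998 -0.41953929  0.077     ]
pin [ 0.51203511 -0.35280443  0.108     ] knobtop [ 0.49947236 -0.41705981  0.114     ]
```

View pics/w2c.png

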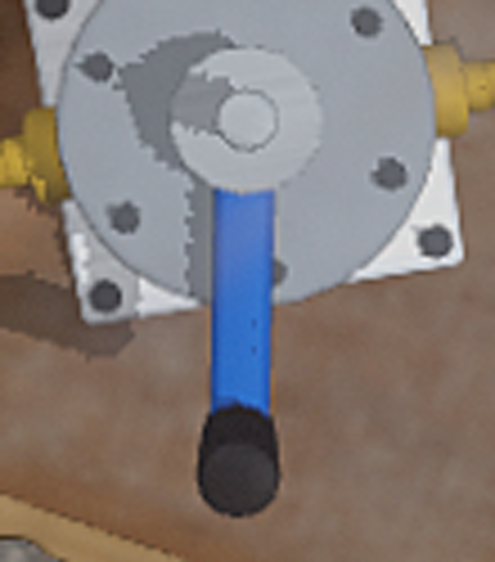

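The crop shows the knob top centre at (239,478) and the pin top at (247,120), which is pixel (253.1,181.2) and (254.9,101.7) in the original.

```bash
python3 - <<'E'
from h import *
W=np.load("w1.npz");C=(W["K"],W["P"])
p=wpl(*C,(254.9,101.7),.108);k=wpl(*C,(253.1,181.2),.114);d=k-p
print(p,k,np.hypot(*d[:2]),np.arctan2(-d[0],-d[1]))
# sight of stems by top & this: shift to knob in tool axes
R=np.array([[.166,.986],[.986,-.166]]);print((R.T@(k[:2]-[.4976,-.4305]))*100)
E
```

```text
[ 0.51210949 -0.35336531  0.108     ] [ 0.49819219 -0.42638764  0.114     ] 0.0743367472029525 0.18833097380816857
[ 0.41530875 -0.00987486]
```

Request:
servo_tool(targets=[{"x":0.4,"y":0,"z":3.5,"fingers":-0.3,"roll":0},{"x":0.4,"y":0,"z":7,"fingers":-0.3,"roll":0},{"x":0.4,"y":0,"z":9.5,"fingers":-0.3,"roll":1},{"x":0.4,"y":0,"z":11.5,"fingers":-0.3,"roll":1},{"x":0.4,"y":0,"z":11.9,"fingers":-0.3,"roll":1},{"x":0.4,"y":0,"z":11.9,"fingers":0.2,"roll":1},{"x":0.4,"y":0,"z":11.9,"fingers":0.6,"roll":1},{"x":0.4,"y":0,"z":11.9,"fingers":1,"roll":1},{"x":0.4,"y":0,"z":11.9,"fingers":1,"roll":1},{"x":0.4,"y":0,"z":11.9,"fingers":1,"roll":1}], newtons=10)

```text
clock: 1.87
tool_pos: [0.4981, -0.4276, 0.1096]
eef_rot: [[0.184, 0.983, 0.001], [0.983, -0.184, -0.001], [-0.001, 0.001, -1.0]]
ft_force: [-0.3, -0.5, -0.1]
opening: 0.334
finger_force: 0.0
```

Request:
servo_tool(targets=[{"x":0,"y":0,"z":0,"fingers":1,"roll":0},{"x":0,"y":0,"z":0,"fingers":1,"roll":0},{"x":0,"y":0,"z":0,"fingers":1,"roll":0},{"x":0,"y":0,"z":0,"fingers":1,"roll":0},{"x":0,"y":0,"z":0,"fingers":1,"roll":0}])

```text
clock: 2.28
tool_pos: [0.4978, -0.4274, 0.1087]
eef_rot: [[0.184, 0.983, -0.0], [0.983, -0.184, -0.0], [-0.0, -0.0, -1.0]]
ft_force: [-1.9, 0.7, 6.0]
opening: 0.194
finger_force: 10.0
```

Request:
servo_tool(targets=[{"x":0.01,"y":-0.26,"z":0,"fingers":1,"roll":2},{"x":0.02,"y":-0.52,"z":0,"fingers":1,"roll":4},{"x":0.04,"y":-0.78,"z":0,"fingers":1,"roll":6},{"x":0.07,"y":-1.04,"z":0,"fingers":1,"roll":8},{"x":0.11,"y":-1.3,"z":0,"fingers":1,"roll":10},{"x":0.11,"y":-1.3,"z":0,"fingers":1,"roll":10}])

```text
clock: 2.78
tool_pos: [0.4855, -0.424, 0.1088]
eef_rot: [[0.354, 0.935, 0.001], [0.935, -0.354, -0.001], [-0.0, 0.001, -1.0]]
ft_force: [1.2, -2.1, 3.1]
opening: 0.19
finger_force: 10.0
```

Request:
servo_tool(targets=[{"x":0.01,"y":-0.26,"z":0,"fingers":1,"roll":2},{"x":0.02,"y":-0.52,"z":0,"fingers":1,"roll":4},{"x":0.04,"y":-0.78,"z":0,"fingers":1,"roll":6},{"x":0.07,"y":-1.04,"z":0,"fingers":1,"roll":8},{"x":0.07,"y":-1.04,"z":0,"fingers":1,"roll":8},{"x":0.07,"y":-1.04,"z":0,"fingers":1,"roll":8}])

```text
clock: 3.28
tool_pos: [0.476, -0.4197, 0.1087]
eef_rot: [[0.477, 0.879, 0.0], [0.879, -0.477, -0.0], [-0.0, 0.0, -1.0]]
ft_force: [-0.5, -1.5, 5.6]
opening: 0.187
finger_force: 10.0
```

Request:
servo_tool(targets=[{"x":0.0,"y":-0.15,"z":0,"fingers":1,"roll":1.2},{"x":0.01,"y":-0.3,"z":0,"fingers":1,"roll":2.3},{"x":0.01,"y":-0.46,"z":0,"fingers":1,"roll":3.5}])

```text
clock: 3.53
tool_pos: [0.4721, -0.4175, 0.1087]
eef_rot: [[0.532, 0.847, 0.001], [0.847, -0.532, -0.001], [-0.0, 0.001, -1.0]]
ft_force: [3.4, -3.1, 5.4]
opening: 0.19
finger_force: 10.0
```

Request:
servo_tool(targets=[{"x":0.0,"y":-0.15,"z":0,"fingers":1,"roll":1.2},{"x":0.01,"y":-0.3,"z":0,"fingers":1,"roll":2.3},{"x":0.01,"y":-0.46,"z":0,"fingers":1,"roll":3.5}])

```text
clock: 3.78
tool_pos: [0.4682, -0.4149, 0.1087]
eef_rot: [[0.583, 0.812, 0.001], [0.812, -0.583, -0.001], [-0.0, 0.001, -1.0]]
ft_force: [2.6, -3.3, 6.1]
opening: 0.188
finger_force: 10.0
```

Request:
servo_tool(targets=[{"x":0.0,"y":-0.15,"z":0,"fingers":1,"roll":1.2},{"x":0.01,"y":-0.3,"z":0,"fingers":1,"roll":2.3},{"x":0.01,"y":-0.46,"z":0,"fingers":1,"roll":3.5}])

```text
clock: 4.03
tool_pos: [0.4644, -0.4122, 0.1087]
eef_rot: [[0.632, 0.775, 0.001], [0.775, -0.632, -0.001], [-0.0, 0.001, -1.0]]
ft_force: [2.9, -3.7, 4.2]
opening: 0.191
finger_force: 10.0
```

Request:
servo_tool(targets=[{"x":0.0,"y":-0.15,"z":0,"fingers":1,"roll":1.2},{"x":0.01,"y":-0.3,"z":0,"fingers":1,"roll":2.3},{"x":0.02,"y":-0.46,"z":0,"fingers":1,"roll":3.5}])

```text
clock: 4.28
tool_pos: [0.4609, -0.4092, 0.1087]
eef_rot: [[0.678, 0.735, 0.001], [0.735, -0.678, -0.001], [-0.0, 0.001, -1.0]]
ft_force: [1.7, -3.8, 5.7]
opening: 0.189
finger_force: 10.0
```

Request:
servo_tool(targets=[{"x":0.0,"y":-0.15,"z":0,"fingers":1,"roll":1.2},{"x":0.01,"y":-0.3,"z":0,"fingers":1,"roll":2.3},{"x":0.02,"y":-0.46,"z":0,"fingers":1,"roll":3.5}])

```text
clock: 4.53
tool_pos: [0.4576, -0.406, 0.1087]
eef_rot: [[0.722, 0.692, 0.0], [0.692, -0.722, -0.001], [-0.0, 0.001, -1.0]]
ft_force: [1.6, -4.2, 6.2]
opening: 0.189
finger_force: 10.0
```

Request:
servo_tool(targets=[{"x":0.0,"y":-0.15,"z":0,"fingers":1,"roll":1.2},{"x":0.01,"y":-0.3,"z":0,"fingers":1,"roll":2.3},{"x":0.02,"y":-0.46,"z":0,"fingers":1,"roll":3.5}])

```text
clock: 4.78
tool_pos: [0.4544, -0.4026, 0.1087]
eef_rot: [[0.763, 0.647, 0.0], [0.647, -0.763, -0.001], [-0.0, 0.001, -1.0]]
ft_force: [0.9, -5.0, 5.7]
opening: 0.19
finger_force: 10.0
```

Request:
servo_tool(targets=[{"x":0.0,"y":-0.15,"z":0,"fingers":1,"roll":1.2},{"x":0.01,"y":-0.3,"z":0,"fingers":1,"roll":2.3},{"x":0.02,"y":-0.46,"z":0,"fingers":1,"roll":3.5}])

```text
clock: 5.03
tool_pos: [0.4515, -0.3991, 0.1087]
eef_rot: [[0.801, 0.599, 0.0], [0.599, -0.801, -0.001], [-0.0, 0.001, -1.0]]
ft_force: [0.8, -5.1, 5.3]
opening: 0.19
finger_force: 10.0
```

Request:
servo_tool(targets=[{"x":0.0,"y":-0.15,"z":0,"fingers":1,"roll":1.2},{"x":0.01,"y":-0.3,"z":0,"fingers":1,"roll":2.3},{"x":0.02,"y":-0.46,"z":0,"fingers":1,"roll":3.5}])

```text
clock: 5.28
tool_pos: [0.4488, -0.3953, 0.1087]
eef_rot: [[0.836, 0.549, 0.0], [0.549, -0.836, -0.001], [-0.0, 0.001, -1.0]]
ft_force: [0.4, -5.4, 5.8]
opening: 0.186
finger_force: 10.0
```

Request:
servo_tool(targets=[{"x":0.0,"y":-0.15,"z":0,"fingers":1,"roll":1.2},{"x":0.01,"y":-0.3,"z":0,"fingers":1,"roll":2.3},{"x":0.02,"y":-0.46,"z":0,"fingers":1,"roll":3.5}])

```text
clock: 5.53
tool_pos: [0.4464, -0.3914, 0.1087]
eef_rot: [[0.868, 0.497, -0.0], [0.497, -0.868, -0.001], [-0.001, 0.001, -1.0]]
ft_force: [0.2, -4.9, 6.5]
opening: 0.187
finger_force: 10.0
```

Request:
servo_tool(targets=[{"x":0.0,"y":-0.15,"z":0,"fingers":1,"roll":1.2},{"x":0.01,"y":-0.3,"z":0,"fingers":1,"roll":2.3},{"x":0.02,"y":-0.46,"z":0,"fingers":1,"roll":3.5}])

```text
clock: 5.78
tool_pos: [0.4442, -0.3874, 0.1087]
eef_rot: [[0.897, 0.443, -0.0], [0.443, -0.897, -0.001], [-0.001, 0.001, -1.0]]
ft_force: [-1.8, -5.0, 7.4]
opening: 0.188
finger_force: 10.0
```

Request:
servo_tool(targets=[{"x":0.01,"y":-0.26,"z":0,"fingers":1,"roll":2},{"x":0.02,"y":-0.52,"z":0,"fingers":1,"roll":4},{"x":0.04,"y":-0.78,"z":0,"fingers":1,"roll":6},{"x":0.07,"y":-1.04,"z":0,"fingers":1,"roll":8},{"x":0.11,"y":-1.3,"z":0,"fingers":1,"roll":10},{"x":0.16,"y":-1.56,"z":0,"fingers":1,"roll":12},{"x":0.22,"y":-1.81,"z":0,"fingers":1,"roll":14},{"x":0.29,"y":-2.07,"z":0,"fingers":1,"roll":16},{"x":0.37,"y":-2.32,"z":0,"fingers":1,"roll":18},{"x":0.45,"y":-2.57,"z":0,"fingers":1,"roll":20}])

```text
clock: 6.62
tool_pos: [0.4364, -0.3623, 0.1086]
eef_rot: [[0.994, 0.108, -0.001], [0.108, -0.994, -0.001], [-0.001, 0.001, -1.0]]
ft_force: [-3.2, -4.4, 7.3]
opening: 0.189
finger_force: 10.0
```

Request:
servo_tool(targets=[{"x":0.0,"y":-0.13,"z":0,"fingers":1,"roll":1},{"x":0.01,"y":-0.26,"z":0,"fingers":1,"roll":2}])

```text
clock: 6.78
tool_pos: [0.4361, -0.3597, 0.1086]
eef_rot: [[0.997, 0.075, -0.001], [0.075, -0.997, -0.001], [-0.001, 0.001, -1.0]]
ft_force: [-4.6, -4.8, 8.2]
opening: 0.187
finger_force: 10.0
```

Request:
servo_tool(targets=[{"x":0.0,"y":-0.13,"z":0,"fingers":1,"roll":1},{"x":0.01,"y":-0.26,"z":0,"fingers":1,"roll":2},{"x":0.01,"y":-0.4,"z":0,"fingers":1,"roll":3}])

```text
clock: 7.03
tool_pos: [0.4359, -0.3557, 0.1086]
eef_rot: [[1.0, 0.022, -0.001], [0.022, -1.0, -0.001], [-0.001, 0.001, -1.0]]
ft_force: [-4.5, -5.2, 8.2]
opening: 0.187
finger_force: 10.0
```

Request:
servo_tool(targets=[{"x":0.0,"y":-0.13,"z":0,"fingers":1,"roll":1},{"x":0.0,"y":-0.22,"z":0,"fingers":1,"roll":1.7}])

```text
clock: 7.2
tool_pos: [0.4358, -0.3534, 0.1086]
eef_rot: [[1.0, -0.007, -0.001], [-0.007, -1.0, -0.0], [-0.001, 0.0, -1.0]]
ft_force: [-3.9, -3.7, 8.2]
opening: 0.189
finger_force: 10.0
```

Request:
servo_tool(targets=[{"x":0.0,"y":-0.1,"z":0,"fingers":1,"roll":0},{"x":0.0,"y":-0.2,"z":0,"fingers":1,"roll":0}])

```text
clock: 7.37
tool_pos: [0.4358, -0.3525, 0.1087]
eef_rot: [[1.0, -0.007, -0.001], [-0.007, -1.0, -0.002], [-0.001, 0.002, -1.0]]
ft_force: [-3.2, -15.2, 3.1]
opening: 0.187
finger_force: 10.0
```

Valve 3 swings the whole way at a steady ~4.5 N and reached its stop at 1.57. I'll ease off, release, and move to valve 2.

Request:
servo_tool(targets=[{"x":0,"y":0.2,"z":0,"fingers":1,"roll":0},{"x":0,"y":0.2,"z":0,"fingers":0.4,"roll":0},{"x":0,"y":0.2,"z":0,"fingers":0,"roll":0},{"x":0,"y":0.2,"z":0,"fingers":0,"roll":0},{"x":0,"y":0.2,"z":0,"fingers":0,"roll":0},{"x":0,"y":0.2,"z":-3.5,"fingers":0,"roll":0},{"x":0,"y":0.2,"z":-7,"fingers":-0.3,"roll":0},{"x":0,"y":0.2,"z":-10.8,"fingers":-0.3,"roll":0}])

```text
clock: 8.03
tool_pos: [0.4361, -0.3522, 0.217]
eef_rot: [[1.0, -0.005, -0.002], [-0.005, -1.0, 0.001], [-0.002, -0.001, -1.0]]
ft_force: [-0.9, -0.9, -0.3]
opening: 0.61
finger_force: 0.0
```

Request:
servo_tool(targets=[{"x":1,"y":-2,"z":0,"fingers":-0.3,"roll":-7},{"x":2,"y":-5,"z":0,"fingers":-0.3,"roll":-14},{"x":3,"y":-8,"z":0,"fingers":-0.3,"roll":-21},{"x":4,"y":-11,"z":0,"fingers":-0.3,"roll":-28},{"x":5,"y":-14,"z":0,"fingers":-0.3,"roll":-35},{"x":6,"y":-16,"z":0,"fingers":-0.3,"roll":-42},{"x":7,"y":-18,"z":0,"fingers":-0.3,"roll":-49},{"x":7.9,"y":-19.6,"z":0,"fingers":-0.3,"roll":-56},{"x":7.9,"y":-19.6,"z":0,"fingers":-0.3,"roll":-63},{"x":7.9,"y":-19.6,"z":0,"fingers":-0.3,"roll":-70}])

```text
clock: 8.87
tool_pos: [0.5171, -0.1559, 0.2163]
eef_rot: [[0.339, 0.941, -0.0], [0.941, -0.339, 0.0], [0.0, -0.0, -1.0]]
ft_force: [-1.2, -0.2, 0.2]
opening: 0.649
finger_force: 0.0
```

Request:
servo_tool(targets=[{"x":0,"y":0,"z":0,"fingers":-0.3,"roll":-7},{"x":0,"y":0,"z":0,"fingers":-0.3,"roll":-14},{"x":0,"y":0,"z":0,"fingers":-0.3,"roll":-18},{"x":0,"y":0,"z":0,"fingers":-0.3,"roll":-18}])

```text
clock: 9.2
tool_pos: [0.5167, -0.1572, 0.2163]
eef_rot: [[0.037, 0.999, -0.0], [0.999, -0.037, 0.0], [0.0, -0.0, -1.0]]
ft_force: [-0.0, -0.7, -0.1]
opening: 0.652
finger_force: 0.0
```

```bash
cat > look.py <<'E'
import sys
from cell import *
from h import *
n=sys.argv[1];box=[int(v) for v in sys.argv[2:6]]
s=state();print({k:np.round(s[k],4).tolist() for k in("clock","tool_pos","eef_rot")})
a=capture("wrist");np.savez(n+".npz",i=a["image"],K=a["K"],P=a["pose"])
C=(a["K"],a["pose"]);im=a["image"]
for nm,m,z in(("dark",mask(im,(0,0,0),(180,255,60)),.1),("blue",mask(im,(100,110,60),(125,255,255)),.077)):
    b,l=blobs(m,np.array((253,160)),50,100)
    for x in b: print(nm,x[1],x[2].round(1),circ(l==x[0]),wpl(*C,x[2],z).round(4))
x0,y0,x1,y1=box;cv2.imwrite(f"pics/{n}.png",cv2.resize(im[y0:y1,x0:x1,::-1],None,fx=4.5,fy=4.5,interpolation=cv2.INTER_CUBIC))
E
python3 look.py w3 190 75 320 200
```

```text
{'clock': 9.2, 'tool_pos': [0.5167, -0.1572, 0.2163], 'eef_rot': [[0.0367, 0.9993, -0.0004], [0.9993, -0.0367, 0.0003], [0.0002, -0.0004, -1.0]]}
blue 679 [250.5 151.1] (array([250.5, 151. ]), 25.831281661987305) [ 0.5149 -0.1286  0.077 ]
```

View pics/w3.png

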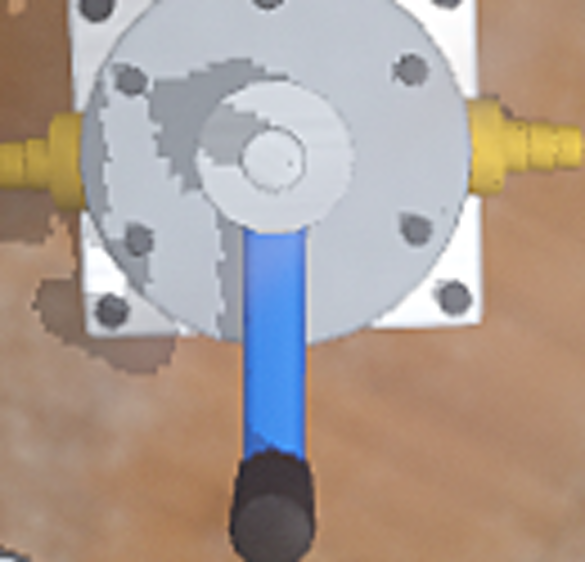

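The valve 2 crop has the pin top at (274,160) and the knob top at (272,527), which is pixel (250.9,110.6) and (250.4,192.1).

```bash
python3 - <<'E'
from h import *
W=np.load("w3.npz");C=(W["K"],W["P"])
p=wpl(*C,(250.9,110.6),.108);k=wpl(*C,(250.4,192.1),.114);d=k-p
print(p,k,np.hypot(*d[:2]),np.arctan2(-d[0],-d[1]))
R=np.array([[.0367,.9993],[.9993,-.0367]]);print((R.T@(k[:2]-[.5167,-.1572]))*100)
E
```

```text
[ 0.5170696  -0.08674389  0.108     ] [ 0.51391162 -0.16047042  0.114     ] 0.07379412761034257 0.04280761380297731
[-0.33704607 -0.26664084]
```

Request:
servo_tool(targets=[{"x":-0.4,"y":-0.2,"z":3.5,"fingers":-0.2,"roll":0},{"x":-0.4,"y":-0.2,"z":7,"fingers":0,"roll":0},{"x":-0.4,"y":-0.2,"z":9.5,"fingers":0,"roll":0},{"x":-0.4,"y":-0.2,"z":10.8,"fingers":0.2,"roll":0},{"x":-0.4,"y":-0.2,"z":10.8,"fingers":1,"roll":0},{"x":-0.4,"y":-0.2,"z":10.8,"fingers":1,"roll":0},{"x":-0.4,"y":-0.2,"z":10.8,"fingers":1,"roll":0},{"x":-0.4,"y":-0.2,"z":10.8,"fingers":1,"roll":0},{"x":-0.4,"y":-0.2,"z":10.8,"fingers":1,"roll":0},{"x":-0.4,"y":-0.2,"z":10.8,"fingers":1,"roll":0}])

```text
clock: 10.08
tool_pos: [0.515, -0.1614, 0.1094]
eef_rot: [[0.041, 0.999, 0.001], [0.999, -0.041, -0.001], [-0.001, 0.001, -1.0]]
ft_force: [-3.4, 0.2, 7.6]
opening: 0.186
finger_force: 10.0
```

Request:
servo_tool(targets=[{"x":0,"y":0,"z":0,"fingers":1,"roll":0},{"x":0,"y":0,"z":0,"fingers":1,"roll":0},{"x":0,"y":0,"z":0,"fingers":1,"roll":0}])

```text
clock: 10.33
tool_pos: [0.5151, -0.1614, 0.1094]
eef_rot: [[0.041, 0.999, 0.001], [0.999, -0.041, -0.001], [-0.001, 0.001, -1.0]]
ft_force: [-3.2, -0.1, 8.5]
opening: 0.188
finger_force: 10.0
```

Request:
servo_tool(targets=[{"x":0.01,"y":-0.26,"z":0,"fingers":1,"roll":2},{"x":0.04,"y":-0.72,"z":0,"fingers":1,"roll":5.5},{"x":0.09,"y":-1.17,"z":0,"fingers":1,"roll":9},{"x":0.18,"y":-1.62,"z":0,"fingers":1,"roll":12.5},{"x":0.29,"y":-2.07,"z":0,"fingers":1,"roll":16},{"x":0.41,"y":-2.44,"z":0,"fingers":1,"roll":19},{"x":0.5,"y":-2.69,"z":0,"fingers":1,"roll":21},{"x":0.6,"y":-2.93,"z":0,"fingers":1,"roll":23},{"x":0.7,"y":-3.17,"z":0,"fingers":1,"roll":25}])

```text
clock: 11.08
tool_pos: [0.484, -0.1539, 0.1095]
eef_rot: [[0.461, 0.887, 0.002], [0.887, -0.461, -0.002], [-0.0, 0.003, -1.0]]
ft_force: [-0.1, -6.1, 4.1]
opening: 0.188
finger_force: 10.0
```

Request:
servo_tool(targets=[{"x":0.0,"y":-0.15,"z":0,"fingers":1,"roll":1.2},{"x":0.0,"y":-0.3,"z":0,"fingers":1,"roll":2.3},{"x":0.0,"y":-0.46,"z":0,"fingers":1,"roll":3.5}])

```text
clock: 11.33
tool_pos: [0.4799, -0.1518, 0.1095]
eef_rot: [[0.514, 0.858, 0.002], [0.858, -0.514, -0.001], [-0.0, 0.003, -1.0]]
ft_force: [0.2, -5.9, 5.3]
opening: 0.187
finger_force: 10.0
```

Request:
servo_tool(targets=[{"x":0.0,"y":-0.15,"z":0,"fingers":1,"roll":1.2},{"x":0.0,"y":-0.3,"z":0,"fingers":1,"roll":2.3},{"x":0.0,"y":-0.46,"z":0,"fingers":1,"roll":3.5}])

```text
clock: 11.58
tool_pos: [0.476, -0.1495, 0.1095]
eef_rot: [[0.565, 0.825, 0.002], [0.825, -0.565, -0.001], [0.0, 0.003, -1.0]]
ft_force: [-0.5, -6.0, 5.5]
opening: 0.186
finger_force: 10.0
```

Request:
servo_tool(targets=[{"x":0.0,"y":-0.15,"z":0,"fingers":1,"roll":1.2},{"x":0.0,"y":-0.3,"z":0,"fingers":1,"roll":2.3},{"x":0.0,"y":-0.46,"z":0,"fingers":1,"roll":3.5}])

```text
clock: 11.83
tool_pos: [0.4721, -0.1469, 0.1095]
eef_rot: [[0.615, 0.789, 0.002], [0.789, -0.615, -0.001], [0.0, 0.003, -1.0]]
ft_force: [-0.1, -5.9, 5.6]
opening: 0.19
finger_force: 10.0
```

Request:
servo_tool(targets=[{"x":0.0,"y":-0.15,"z":0,"fingers":1,"roll":1.2},{"x":0.0,"y":-0.3,"z":0,"fingers":1,"roll":2.3},{"x":0.01,"y":-0.46,"z":0,"fingers":1,"roll":3.5}])

```text
clock: 12.08
tool_pos: [0.4685, -0.144, 0.1095]
eef_rot: [[0.662, 0.75, 0.002], [0.75, -0.662, -0.001], [0.0, 0.003, -1.0]]
ft_force: [-0.9, -6.0, 6.1]
opening: 0.189
finger_force: 10.0
```

Request:
servo_tool(targets=[{"x":0.0,"y":-0.15,"z":0,"fingers":1,"roll":1.2},{"x":0.0,"y":-0.3,"z":0,"fingers":1,"roll":2.3},{"x":0.01,"y":-0.46,"z":0,"fingers":1,"roll":3.5}])

```text
clock: 12.33
tool_pos: [0.465, -0.1409, 0.1095]
eef_rot: [[0.706, 0.708, 0.002], [0.708, -0.706, -0.001], [0.0, 0.002, -1.0]]
ft_force: [-1.8, -6.7, 7.6]
opening: 0.185
finger_force: 10.0
```

Request:
servo_tool(targets=[{"x":0.0,"y":-0.15,"z":0,"fingers":1,"roll":1.2},{"x":0.0,"y":-0.3,"z":0,"fingers":1,"roll":2.3},{"x":0.01,"y":-0.46,"z":0,"fingers":1,"roll":3.5}])

```text
clock: 12.58
tool_pos: [0.4618, -0.1376, 0.1095]
eef_rot: [[0.748, 0.663, 0.002], [0.663, -0.748, -0.001], [0.0, 0.002, -1.0]]
ft_force: [-2.4, -7.7, 8.3]
opening: 0.183
finger_force: 10.0
```

Request:
servo_tool(targets=[{"x":-0.02,"y":-0.12,"z":0,"fingers":1,"roll":1},{"x":-0.02,"y":-0.23,"z":0,"fingers":1,"roll":1.8},{"x":-0.02,"y":-0.34,"z":0,"fingers":1,"roll":2.6}])

```text
clock: 12.83
tool_pos: [0.4595, -0.1351, 0.1095]
eef_rot: [[0.777, 0.629, 0.002], [0.629, -0.777, -0.001], [0.001, 0.002, -1.0]]
ft_force: [-1.8, -5.8, 7.6]
opening: 0.186
finger_force: 10.0
```

Request:
servo_tool(targets=[{"x":0.0,"y":-0.15,"z":0,"fingers":1,"roll":1.2},{"x":0.0,"y":-0.3,"z":0,"fingers":1,"roll":2.3},{"x":0.01,"y":-0.46,"z":0,"fingers":1,"roll":3.5}])

```text
clock: 13.08
tool_pos: [0.4566, -0.1315, 0.1095]
eef_rot: [[0.814, 0.58, 0.002], [0.58, -0.814, -0.001], [0.001, 0.002, -1.0]]
ft_force: [-3.0, -6.3, 8.7]
opening: 0.189
finger_force: 10.0
```

Request:
servo_tool(targets=[{"x":0.0,"y":-0.15,"z":0,"fingers":1,"roll":1.2},{"x":0.0,"y":-0.3,"z":0,"fingers":1,"roll":2.3},{"x":0.01,"y":-0.46,"z":0,"fingers":1,"roll":3.5}])

```text
clock: 13.33
tool_pos: [0.4539, -0.1277, 0.1094]
eef_rot: [[0.848, 0.529, 0.002], [0.529, -0.848, -0.001], [0.001, 0.002, -1.0]]
ft_force: [-2.5, -5.7, 9.1]
opening: 0.188
finger_force: 10.0
```

Request:
servo_tool(targets=[{"x":0.0,"y":-0.15,"z":0,"fingers":1,"roll":1.2},{"x":0.0,"y":-0.3,"z":0,"fingers":1,"roll":2.3},{"x":0.01,"y":-0.46,"z":0,"fingers":1,"roll":3.5}])

```text
clock: 13.58
tool_pos: [0.4514, -0.1238, 0.1094]
eef_rot: [[0.879, 0.477, 0.001], [0.477, -0.879, -0.001], [0.001, 0.002, -1.0]]
ft_force: [-4.4, -5.4, 9.5]
opening: 0.19
finger_force: 10.0
```

Request:
servo_tool(targets=[{"x":0.0,"y":-0.15,"z":0,"fingers":1,"roll":1.2},{"x":0.0,"y":-0.3,"z":0,"fingers":1,"roll":2.3},{"x":0.01,"y":-0.46,"z":0,"fingers":1,"roll":3.5}])

```text
clock: 13.83
tool_pos: [0.4492, -0.1196, 0.1094]
eef_rot: [[0.907, 0.422, 0.001], [0.422, -0.907, -0.001], [0.001, 0.002, -1.0]]
ft_force: [-4.4, -6.2, 10.3]
opening: 0.187
finger_force: 10.0
```

Request:
servo_tool(targets=[{"x":0.0,"y":-0.26,"z":0,"fingers":1,"roll":2},{"x":0.01,"y":-0.52,"z":0,"fingers":1,"roll":4},{"x":0.03,"y":-0.78,"z":0,"fingers":1,"roll":6},{"x":0.06,"y":-1.04,"z":0,"fingers":1,"roll":8},{"x":0.1,"y":-1.3,"z":0,"fingers":1,"roll":10},{"x":0.14,"y":-1.56,"z":0,"fingers":1,"roll":12},{"x":0.2,"y":-1.81,"z":0,"fingers":1,"roll":14},{"x":0.26,"y":-2.07,"z":0,"fingers":1,"roll":16},{"x":0.34,"y":-2.32,"z":0,"fingers":1,"roll":18},{"x":0.42,"y":-2.57,"z":0,"fingers":1,"roll":20}])

```text
clock: 14.67
tool_pos: [0.4419, -0.0942, 0.1093]
eef_rot: [[0.996, 0.086, 0.001], [0.086, -0.996, -0.001], [0.001, 0.001, -1.0]]
ft_force: [-6.8, -4.8, 12.0]
opening: 0.185
finger_force: 10.0
```

Request:
servo_tool(targets=[{"x":0.0,"y":-0.13,"z":0,"fingers":1,"roll":1},{"x":0.0,"y":-0.3,"z":0,"fingers":1,"roll":2.3}])

```text
clock: 14.83
tool_pos: [0.4416, -0.0912, 0.1093]
eef_rot: [[0.999, 0.047, 0.001], [0.047, -0.999, -0.001], [0.001, 0.001, -1.0]]
ft_force: [-6.5, -3.9, 13.5]
opening: 0.184
finger_force: 10.0
```

Request:
servo_tool(targets=[{"x":0.0,"y":-0.13,"z":0,"fingers":1,"roll":1},{"x":0.0,"y":-0.26,"z":0,"fingers":1,"roll":2},{"x":0.0,"y":-0.38,"z":0,"fingers":1,"roll":2.6}])

```text
clock: 15.08
tool_pos: [0.4415, -0.0873, 0.1093]
eef_rot: [[1.0, 0.001, 0.001], [0.001, -1.0, -0.001], [0.001, 0.001, -1.0]]
ft_force: [-7.4, -4.6, 11.9]
opening: 0.19
finger_force: 10.0
```

Request:
servo_tool(targets=[{"x":0.0,"y":-0.1,"z":0,"fingers":1,"roll":0},{"x":0.0,"y":-0.2,"z":0,"fingers":1,"roll":0}])

```text
clock: 15.25
tool_pos: [0.4415, -0.0861, 0.1093]
eef_rot: [[1.0, 0.002, 0.001], [0.002, -1.0, -0.001], [0.001, 0.001, -1.0]]
ft_force: [-5.7, -15.3, 9.9]
opening: 0.193
finger_force: 10.0
```

Valve 2 also swings fully open at a steady ~3.3 N, so valve 1 should be the one that binds. Releasing and moving to valve 1.

Request:
servo_tool(targets=[{"x":0,"y":0.2,"z":0,"fingers":1,"roll":0},{"x":0,"y":0.2,"z":0,"fingers":0.4,"roll":0},{"x":0,"y":0.2,"z":0,"fingers":0,"roll":0},{"x":0,"y":0.2,"z":0,"fingers":0,"roll":0},{"x":0,"y":0.2,"z":0,"fingers":0,"roll":0},{"x":0,"y":0.2,"z":-3.5,"fingers":0,"roll":0},{"x":0,"y":0.2,"z":-7,"fingers":-0.3,"roll":0},{"x":0,"y":0.2,"z":-10.8,"fingers":-0.3,"roll":0}])

```text
clock: 15.92
tool_pos: [0.4407, -0.0866, 0.2173]
eef_rot: [[1.0, 0.003, -0.002], [0.003, -1.0, 0.0], [-0.002, -0.0, -1.0]]
ft_force: [-0.1, -0.4, 0.4]
opening: 0.605
finger_force: 0.0
```

Request:
servo_tool(targets=[{"x":0,"y":-2,"z":0,"fingers":-0.3,"roll":-7},{"x":0,"y":-5,"z":0,"fingers":-0.3,"roll":-14},{"x":0.5,"y":-8,"z":0,"fingers":-0.3,"roll":-21},{"x":1,"y":-11,"z":0,"fingers":-0.3,"roll":-28},{"x":2,"y":-14,"z":0,"fingers":-0.3,"roll":-35},{"x":3,"y":-16,"z":0,"fingers":-0.3,"roll":-42},{"x":4,"y":-18,"z":0,"fingers":-0.3,"roll":-49},{"x":5.2,"y":-18.4,"z":0,"fingers":-0.3,"roll":-56},{"x":5.2,"y":-18.4,"z":0,"fingers":-0.3,"roll":-63},{"x":5.2,"y":-18.4,"z":0,"fingers":-0.3,"roll":-70}])

```text
clock: 16.75
tool_pos: [0.4931, 0.098, 0.2162]
eef_rot: [[0.332, 0.943, -0.001], [0.943, -0.332, 0.0], [0.0, -0.001, -1.0]]
ft_force: [-0.3, -0.1, 0.2]
opening: 0.648
finger_force: 0.0
```

Request:
servo_tool(targets=[{"x":0,"y":0,"z":0,"fingers":-0.3,"roll":-7},{"x":0,"y":0,"z":0,"fingers":-0.3,"roll":-11.7},{"x":0,"y":0,"z":0,"fingers":-0.3,"roll":-11.7},{"x":0,"y":0,"z":0,"fingers":-0.3,"roll":-11.7}])

```text
clock: 17.08
tool_pos: [0.4928, 0.0973, 0.2164]
eef_rot: [[0.144, 0.99, -0.0], [0.99, -0.144, 0.0], [0.0, -0.0, -1.0]]
ft_force: [0.1, -0.3, 0.0]
opening: 0.649
finger_force: 0.0
```

```bash
python3 look.py w4 190 75 320 200
```

```text
{'clock': 17.0833, 'tool_pos': [0.4928, 0.0973, 0.2164], 'eef_rot': [[0.1442, 0.9896, -0.0001], [0.9896, -0.1442, 0.0001], [0.0001, -0.0001, -1.0]]}
blue 648 [254.3 154.3] (array([255.        , 154.80000305]), 25.515581130981445) [0.4975 0.1221 0.077 ]
```

View pics/w4.png

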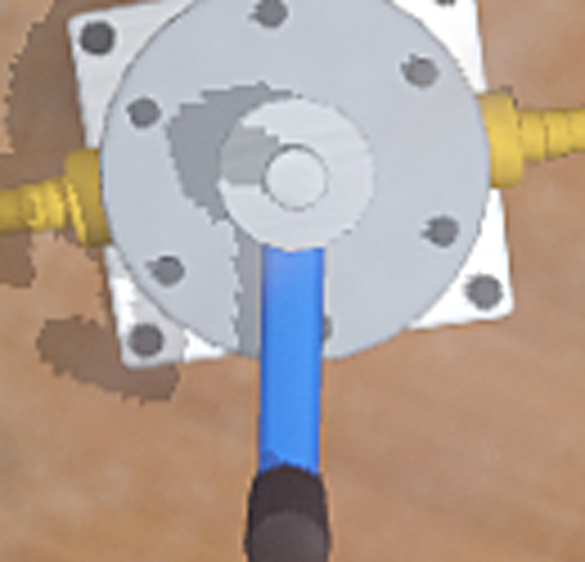

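The valve 1 crop has the pin top at (296,176). The knob top is at about (287,545), partly cut off, which is pixel (255.8,114.1) and (253.8,196).

```bash
python3 - <<'E'
from h import *
W=np.load("w4.npz");C=(W["K"],W["P"])
p=wpl(*C,(255.8,114.1),.108);k=wpl(*C,(253.8,196),.114);d=k-p
print(p,k,np.hypot(*d[:2]),np.arctan2(-d[0],-d[1]))
R=np.array([[.1442,.9896],[.9896,-.1442]]);print((R.T@(k[:2]-[.4928,.0973]))*100)
E
```

```text
[0.50473923 0.16357254 0.108     ] [0.49233457 0.09012804 0.114     ] 0.07448470076027323 0.16731936102395176
[-0.71644848  0.05736067]
```

Request:
servo_tool(targets=[{"x":-0.75,"y":0.05,"z":3.5,"fingers":-0.2,"roll":1},{"x":-0.75,"y":0.05,"z":7,"fingers":0,"roll":1},{"x":-0.75,"y":0.05,"z":9.5,"fingers":0,"roll":1},{"x":-0.75,"y":0.05,"z":10.8,"fingers":0.2,"roll":1},{"x":-0.75,"y":0.05,"z":10.8,"fingers":1,"roll":1},{"x":-0.75,"y":0.05,"z":10.8,"fingers":1,"roll":1},{"x":-0.75,"y":0.05,"z":10.8,"fingers":1,"roll":1},{"x":-0.75,"y":0.05,"z":10.8,"fingers":1,"roll":1},{"x":-0.75,"y":0.05,"z":10.8,"fingers":1,"roll":1},{"x":-0.75,"y":0.05,"z":10.8,"fingers":1,"roll":1}])

```text
clock: 17.97
tool_pos: [0.4929, 0.09, 0.1095]
eef_rot: [[0.159, 0.987, 0.002], [0.987, -0.159, 0.0], [0.001, 0.002, -1.0]]
ft_force: [-1.4, 0.6, 7.3]
opening: 0.191
finger_force: 10.0
```

Request:
servo_tool(targets=[{"x":0,"y":0,"z":0,"fingers":1,"roll":0},{"x":0,"y":0,"z":0,"fingers":1,"roll":0}])

```text
clock: 18.13
tool_pos: [0.4929, 0.09, 0.1095]
eef_rot: [[0.159, 0.987, 0.002], [0.987, -0.159, 0.0], [0.0, 0.002, -1.0]]
ft_force: [-1.5, -1.4, 8.2]
opening: 0.188
finger_force: 10.0
```

Request:
servo_tool(targets=[{"x":0.01,"y":-0.26,"z":0,"fingers":1,"roll":2},{"x":0.02,"y":-0.52,"z":0,"fingers":1,"roll":4},{"x":0.04,"y":-0.78,"z":0,"fingers":1,"roll":6},{"x":0.07,"y":-1.04,"z":0,"fingers":1,"roll":8},{"x":0.11,"y":-1.3,"z":0,"fingers":1,"roll":10},{"x":0.16,"y":-1.56,"z":0,"fingers":1,"roll":12},{"x":0.22,"y":-1.81,"z":0,"fingers":1,"roll":14},{"x":0.29,"y":-2.07,"z":0,"fingers":1,"roll":16},{"x":0.36,"y":-2.3,"z":0,"fingers":1,"roll":18}])

```text
clock: 18.88
tool_pos: [0.4709, 0.097, 0.1095]
eef_rot: [[0.458, 0.889, 0.002], [0.889, -0.458, 0.0], [0.001, 0.002, -1.0]]
ft_force: [0.1, -2.8, 8.6]
opening: 0.188
finger_force: 10.0
```

Request:
servo_tool(targets=[{"x":0.0,"y":-0.15,"z":0,"fingers":1,"roll":1.2},{"x":0.01,"y":-0.3,"z":0,"fingers":1,"roll":2.3},{"x":0.01,"y":-0.46,"z":0,"fingers":1,"roll":3.5}])

```text
clock: 19.13
tool_pos: [0.4669, 0.0991, 0.1095]
eef_rot: [[0.511, 0.86, 0.002], [0.86, -0.511, 0.0], [0.001, 0.002, -1.0]]
ft_force: [0.5, -2.4, 7.0]
opening: 0.191
finger_force: 10.0
```

Request:
servo_tool(targets=[{"x":0.0,"y":-0.15,"z":0,"fingers":1,"roll":1.2},{"x":0.01,"y":-0.3,"z":0,"fingers":1,"roll":2.3},{"x":0.01,"y":-0.46,"z":0,"fingers":1,"roll":3.5}])

```text
clock: 19.38
tool_pos: [0.463, 0.1016, 0.1095]
eef_rot: [[0.562, 0.827, 0.002], [0.827, -0.562, 0.0], [0.001, 0.002, -1.0]]
ft_force: [-0.1, -2.6, 8.6]
opening: 0.19
finger_force: 10.0
```

Request:
servo_tool(targets=[{"x":0.0,"y":-0.15,"z":0,"fingers":1,"roll":1.2},{"x":0.01,"y":-0.3,"z":0,"fingers":1,"roll":2.3},{"x":0.01,"y":-0.46,"z":0,"fingers":1,"roll":3.5}])

```text
clock: 19.63
tool_pos: [0.4592, 0.1042, 0.1095]
eef_rot: [[0.612, 0.791, 0.002], [0.791, -0.612, 0.0], [0.001, 0.002, -1.0]]
ft_force: [-0.3, -2.2, 7.6]
opening: 0.192
finger_force: 10.0
```

Request:
servo_tool(targets=[{"x":0.0,"y":-0.15,"z":0,"fingers":1,"roll":1.2},{"x":0.01,"y":-0.3,"z":0,"fingers":1,"roll":2.3},{"x":0.01,"y":-0.46,"z":0,"fingers":1,"roll":3.5}])

```text
clock: 19.88
tool_pos: [0.4556, 0.1071, 0.1095]
eef_rot: [[0.659, 0.752, 0.002], [0.752, -0.659, 0.0], [0.001, 0.001, -1.0]]
ft_force: [-0.2, -2.6, 8.2]
opening: 0.193
finger_force: 10.0
```

Request:
servo_tool(targets=[{"x":0.0,"y":-0.15,"z":0,"fingers":1,"roll":1.2},{"x":0.01,"y":-0.3,"z":0,"fingers":1,"roll":2.3},{"x":0.01,"y":-0.46,"z":0,"fingers":1,"roll":3.5}])

```text
clock: 20.13
tool_pos: [0.4523, 0.1102, 0.1095]
eef_rot: [[0.703, 0.711, 0.002], [0.711, -0.703, 0.0], [0.002, 0.001, -1.0]]
ft_force: [0.5, -2.1, 8.7]
opening: 0.187
finger_force: 10.0
```

Request:
servo_tool(targets=[{"x":0.0,"y":-0.15,"z":0,"fingers":1,"roll":1.2},{"x":0.01,"y":-0.3,"z":0,"fingers":1,"roll":2.3},{"x":0.01,"y":-0.46,"z":0,"fingers":1,"roll":3.5}])

```text
clock: 20.38
tool_pos: [0.449, 0.1136, 0.1095]
eef_rot: [[0.745, 0.667, 0.002], [0.667, -0.745, 0.0], [0.002, 0.001, -1.0]]
ft_force: [0.2, -1.9, 7.7]
opening: 0.19
finger_force: 10.0
```

Request:
servo_tool(targets=[{"x":0.0,"y":-0.15,"z":0,"fingers":1,"roll":1.2},{"x":0.01,"y":-0.3,"z":0,"fingers":1,"roll":2.3},{"x":0.01,"y":-0.46,"z":0,"fingers":1,"roll":3.5}])

```text
clock: 20.63
tool_pos: [0.4467, 0.1165, 0.1095]
eef_rot: [[0.785, 0.619, 0.003], [0.619, -0.785, -0.0], [0.002, 0.002, -1.0]]
ft_force: [9.3, -9.3, 1.3]
opening: 0.192
finger_force: 10.0
```

Valve 1 binds at about 0.86 rad: the force jumped from 1.7 to 13 N. Swinging it back to closed.

Request:
servo_tool(targets=[{"x":0.02,"y":0.6,"z":0,"fingers":1,"roll":-4.6},{"x":0.1,"y":1.2,"z":0,"fingers":1,"roll":-9.2},{"x":0.22,"y":1.79,"z":0,"fingers":1,"roll":-13.8},{"x":0.38,"y":2.37,"z":0,"fingers":1,"roll":-18.4},{"x":0.6,"y":2.93,"z":0,"fingers":1,"roll":-23},{"x":0.85,"y":3.47,"z":0,"fingers":1,"roll":-27.6},{"x":1.15,"y":4.0,"z":0,"fingers":1,"roll":-32.2},{"x":1.49,"y":4.49,"z":0,"fingers":1,"roll":-36.8},{"x":1.87,"y":4.96,"z":0,"fingers":1,"roll":-41.4},{"x":2.29,"y":5.4,"z":0,"fingers":1,"roll":-46}])

```text
clock: 21.47
tool_pos: [0.4976, 0.0895, 0.1094]
eef_rot: [[0.094, 0.996, 0.002], [0.996, -0.094, 0.001], [0.001, 0.002, -1.0]]
ft_force: [-1.1, 4.3, 7.6]
opening: 0.187
finger_force: 10.0
```

Request:
servo_tool(targets=[{"x":0.0,"y":0.13,"z":0,"fingers":1,"roll":-1},{"x":0.01,"y":0.26,"z":0,"fingers":1,"roll":-2}])

```text
clock: 21.63
tool_pos: [0.5001, 0.0893, 0.1094]
eef_rot: [[0.062, 0.998, 0.002], [0.998, -0.062, 0.001], [0.001, 0.002, -1.0]]
ft_force: [-1.8, 2.9, 8.2]
opening: 0.188
finger_force: 10.0
```

Request:
servo_tool(targets=[{"x":0.0,"y":0.13,"z":0,"fingers":1,"roll":-1},{"x":0.0,"y":0.26,"z":0,"fingers":1,"roll":-2},{"x":0.0,"y":0.38,"z":0,"fingers":1,"roll":-3}])

```text
clock: 21.88
tool_pos: [0.5037, 0.0892, 0.1094]
eef_rot: [[0.01, 1.0, 0.002], [1.0, -0.01, 0.001], [0.001, 0.002, -1.0]]
ft_force: [-1.5, 2.2, 7.6]
opening: 0.188
finger_force: 10.0
```

Request:
servo_tool(targets=[{"x":0.0,"y":0.1,"z":0,"fingers":1,"roll":-0.5},{"x":0.0,"y":0.2,"z":0,"fingers":1,"roll":-0.5},{"x":0.0,"y":0.27,"z":0,"fingers":1,"roll":-0.5}])

```text
clock: 22.13
tool_pos: [0.5045, 0.089, 0.1089]
eef_rot: [[0.002, 1.0, -0.003], [1.0, -0.002, -0.0], [-0.0, -0.003, -1.0]]
ft_force: [-16.7, 2.7, 15.8]
opening: 0.19
finger_force: 10.0
```

Closed stop reached. I'll ease off, release, and go look at the ring.

Request:
servo_tool(targets=[{"x":0,"y":-0.25,"z":0,"fingers":1,"roll":0},{"x":0,"y":-0.25,"z":0,"fingers":0.4,"roll":0},{"x":0,"y":-0.25,"z":0,"fingers":0,"roll":0},{"x":0,"y":-0.25,"z":0,"fingers":0,"roll":0},{"x":0,"y":-0.25,"z":0,"fingers":0,"roll":0},{"x":0,"y":-0.25,"z":-3.5,"fingers":0,"roll":0},{"x":0,"y":-0.25,"z":-7,"fingers":-0.3,"roll":0},{"x":0,"y":-0.25,"z":-10.8,"fingers":-0.3,"roll":0}])

```text
clock: 22.8
tool_pos: [0.5026, 0.0885, 0.2172]
eef_rot: [[0.002, 1.0, -0.002], [1.0, -0.002, 0.0], [0.0, -0.002, -1.0]]
ft_force: [1.0, -0.2, -0.1]
opening: 0.608
finger_force: 0.0
```

Request:
servo_tool(targets=[{"x":-2,"y":-0.5,"z":0,"fingers":-1,"roll":0},{"x":-6,"y":-1,"z":0,"fingers":-1,"roll":0},{"x":-10,"y":-2,"z":0,"fingers":-1,"roll":0},{"x":-14,"y":-3,"z":0,"fingers":-1,"roll":0},{"x":-18,"y":-4,"z":0,"fingers":-1,"roll":0},{"x":-22,"y":-5,"z":0,"fingers":-1,"roll":0},{"x":-26,"y":-6,"z":0,"fingers":-1,"roll":0},{"x":-30,"y":-7,"z":0,"fingers":-1,"roll":0},{"x":-34,"y":-7.7,"z":0,"fingers":-1,"roll":0},{"x":-37.5,"y":-7.7,"z":0,"fingers":-1,"roll":0}])

```text
clock: 23.63
tool_pos: [0.4237, -0.2891, 0.2167]
eef_rot: [[0.004, 1.0, -0.0], [1.0, -0.004, -0.001], [-0.001, -0.0, -1.0]]
ft_force: [0.7, -0.7, 0.2]
opening: 0.994
finger_force: 0.0
```

Request:
servo_tool(targets=[{"x":-1.5,"y":0,"z":0,"fingers":-1,"roll":0},{"x":-1.5,"y":0,"z":0,"fingers":-1,"roll":0},{"x":-1.5,"y":0,"z":0,"fingers":-1,"roll":0}])

```text
clock: 23.88
tool_pos: [0.4253, -0.3016, 0.2162]
eef_rot: [[0.003, 1.0, -0.0], [1.0, -0.003, 0.0], [0.0, -0.0, -1.0]]
ft_force: [0.2, 0.3, -0.5]
opening: 0.996
finger_force: 0.0
```

```bash
python3 - <<'E'
from cell import *
from h import *
s=state();print(s["tool_pos"],s["eef_rot"].tolist() if hasattr(s["eef_rot"],"tolist") else s["eef_rot"])
a=capture("wrist");im=a["image"];C=(a["K"],a["pose"]);np.savez("w5.npz",i=im,K=C[0],P=C[1])
m=mask(im,(0,130,70),(8,255,255))|mask(im,(172,130,70),(180,255,255))
b,l=blobs(m,np.array((253,120)),90,150)
T=np.load("v0.npz")
for x in b:
    c,r=circ(l==x[0]);print(x[1:],c,r,wpl(*C,c,.08),wpl(*C,x[2],.08),"tri top",tri(wray(*C,c),ray(T["tK"],T["tP"],(304.75,230.5))))
b_,l_=b,l
x0,y0=np.clip(b[0][2].astype(int)-45,0,None);cv2.imwrite("pics/w5.png",cv2.resize(im[y0:y0+90,x0:x0+90,::-1],None,fx=5,fy=5));print(x0,y0)
E
```

```text
[ 0.42528425 -0.30164485  0.21615939] [[0.003366642553595406, 0.999994219797018, -0.00047548971534066734], [0.9999942660786583, -0.0033664681954522846, 0.0003670172946802108], [0.0003654144522418343, -0.0004767226049622319, -0.9999998196039017]]
(np.int32(986), array([251.93813387, 107.06795132])) [252. 107.] 21.095121383666992 [ 0.42417881 -0.22847161  0.08      ] [ 0.42411798 -0.22853875  0.08      ] tri top (array([ 0.42396833, -0.22828486,  0.09787667]), np.float64(0.0006670742644515267))
206 62
```

View pics/w5.png

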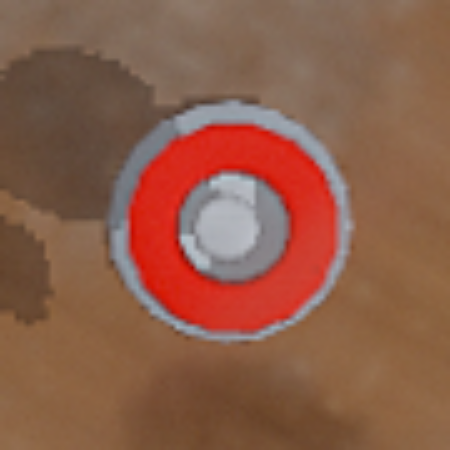

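The crop shows the red ring concentric with its pin, centred at about pixel (252,107), which is (0.424, -0.2285). It lies flat on the stand. Grasping it.

Request:
servo_tool(targets=[{"x":3.5,"y":0,"z":0,"fingers":-1,"roll":0},{"x":7.3,"y":-0.1,"z":0,"fingers":-1,"roll":0},{"x":7.3,"y":-0.1,"z":2,"fingers":-0.7,"roll":0},{"x":7.3,"y":-0.1,"z":5.5,"fingers":-0.6,"roll":0},{"x":7.3,"y":-0.1,"z":9,"fingers":-0.6,"roll":0},{"x":7.3,"y":-0.1,"z":11.5,"fingers":-0.6,"roll":0},{"x":7.3,"y":-0.1,"z":13.2,"fingers":-0.6,"roll":0},{"x":7.3,"y":-0.1,"z":13.2,"fingers":-0.6,"roll":0}], newtons=10)

```text
clock: 24.6
tool_pos: [0.4233, -0.2261, 0.0817]
eef_rot: [[0.0, 1.0, -0.004], [1.0, -0.0, 0.002], [0.002, -0.004, -1.0]]
ft_force: [-0.8, 0.1, -0.8]
opening: 0.801
finger_force: 0.0
```

Request:
servo_tool(targets=[{"x":0,"y":0,"z":0,"fingers":0,"roll":0},{"x":0,"y":0,"z":0,"fingers":0.4,"roll":0},{"x":0,"y":0,"z":0,"fingers":0.7,"roll":0},{"x":0,"y":0,"z":0,"fingers":0.7,"roll":0},{"x":0,"y":0,"z":0,"fingers":0.7,"roll":0},{"x":0,"y":0,"z":0,"fingers":0.7,"roll":0},{"x":0,"y":0,"z":0,"fingers":0.7,"roll":0}])

```text
clock: 25.18
tool_pos: [0.425, -0.2283, 0.085]
eef_rot: [[0.002, 1.0, 0.001], [1.0, -0.002, -0.0], [-0.0, 0.001, -1.0]]
ft_force: [-2.0, 1.3, 8.4]
opening: 0.436
finger_force: 10.0
```

Request:
servo_tool(targets=[{"x":0,"y":0,"z":-1,"fingers":0.7,"roll":0},{"x":0,"y":0,"z":-3,"fingers":0.7,"roll":0},{"x":0,"y":0,"z":-6,"fingers":0.7,"roll":0},{"x":0,"y":0,"z":-9.5,"fingers":0.7,"roll":0},{"x":0,"y":0,"z":-12,"fingers":0.7,"roll":0},{"x":2,"y":0.4,"z":-13,"fingers":0.7,"roll":0},{"x":5.5,"y":1,"z":-13,"fingers":0.7,"roll":0},{"x":9,"y":1.5,"z":-13,"fingers":0.7,"roll":0},{"x":12.5,"y":2,"z":-13,"fingers":0.7,"roll":0},{"x":16,"y":2.5,"z":-13,"fingers":0.7,"roll":0}], newtons=15)

```text
clock: 26.02
tool_pos: [0.4498, -0.0668, 0.2153]
eef_rot: [[0.002, 1.0, 0.001], [1.0, -0.002, -0.0], [-0.0, 0.001, -1.0]]
ft_force: [1.0, 0.7, -0.3]
opening: 0.438
finger_force: 15.0
```

Request:
servo_tool(targets=[{"x":3.5,"y":0.7,"z":0,"fingers":0.7,"roll":0},{"x":7,"y":1.6,"z":0,"fingers":0.7,"roll":0},{"x":10.5,"y":2.6,"z":0,"fingers":0.7,"roll":0},{"x":14,"y":3.6,"z":0,"fingers":0.7,"roll":0},{"x":17.5,"y":4.5,"z":0,"fingers":0.7,"roll":0},{"x":20.5,"y":5.2,"z":0,"fingers":0.7,"roll":0},{"x":22.5,"y":5.5,"z":0,"fingers":0.7,"roll":0},{"x":23.2,"y":5.5,"z":0,"fingers":0.7,"roll":0},{"x":23.2,"y":5.5,"z":0,"fingers":0.7,"roll":0},{"x":23.2,"y":5.5,"z":0,"fingers":0.7,"roll":0}])

```text
clock: 26.85
tool_pos: [0.5053, 0.1627, 0.2147]
eef_rot: [[0.002, 1.0, -0.0], [1.0, -0.002, -0.0], [-0.0, -0.0, -1.0]]
ft_force: [-0.2, -0.9, -0.7]
opening: 0.439
finger_force: 15.0
```

Request:
servo_tool(targets=[{"x":0.1,"y":-0.05,"z":3,"fingers":0.7,"roll":0},{"x":0.1,"y":-0.05,"z":6,"fingers":0.7,"roll":0},{"x":0.1,"y":-0.05,"z":8,"fingers":0.7,"roll":0},{"x":0.1,"y":-0.05,"z":8,"fingers":0.7,"roll":0},{"x":0.1,"y":-0.05,"z":8.8,"fingers":0.7,"roll":0},{"x":0.1,"y":-0.05,"z":9.3,"fingers":0.7,"roll":0},{"x":0.1,"y":-0.05,"z":9.5,"fingers":0.7,"roll":0},{"x":0.1,"y":-0.05,"z":9.5,"fingers":0.7,"roll":0}])

```text
clock: 27.52
tool_pos: [0.5052, 0.1644, 0.1199]
eef_rot: [[0.002, 1.0, 0.001], [1.0, -0.002, 0.0], [0.0, 0.001, -1.0]]
ft_force: [0.5, -0.1, -0.1]
opening: 0.436
finger_force: 15.0
```

Request:
servo_tool(targets=[{"x":0,"y":0,"z":0.5,"fingers":0.7,"roll":0},{"x":0,"y":0,"z":1,"fingers":0.7,"roll":0},{"x":0,"y":0,"z":1.5,"fingers":0.7,"roll":0},{"x":0,"y":0,"z":1.8,"fingers":0.7,"roll":0},{"x":0,"y":0,"z":2.0,"fingers":0.7,"roll":0},{"x":0,"y":0,"z":2.0,"fingers":0.7,"roll":0}])

```text
clock: 28.02
tool_pos: [0.5048, 0.1646, 0.0991]
eef_rot: [[0.002, 1.0, -0.001], [1.0, -0.002, -0.0], [-0.0, -0.001, -1.0]]
ft_force: [-0.4, 0.4, -0.7]
opening: 0.437
finger_force: 15.0
```

Request:
servo_tool(targets=[{"x":0,"y":0,"z":0,"fingers":-0.1,"roll":0},{"x":0,"y":0,"z":0,"fingers":-0.3,"roll":0},{"x":0,"y":0,"z":0,"fingers":-0.4,"roll":0},{"x":0,"y":0,"z":0,"fingers":-0.4,"roll":0},{"x":0,"y":0,"z":-1,"fingers":-0.4,"roll":0},{"x":0,"y":0,"z":-4,"fingers":-0.4,"roll":0},{"x":0,"y":0,"z":-8,"fingers":-0.4,"roll":0},{"x":0,"y":0,"z":-11.8,"fingers":-0.4,"roll":0}])

```text
clock: 28.68
tool_pos: [0.5044, 0.1646, 0.2196]
eef_rot: [[0.002, 1.0, -0.001], [1.0, -0.002, 0.0], [0.0, -0.001, -1.0]]
ft_force: [0.7, -0.3, -0.4]
opening: 0.703
finger_force: 0.0
```

Request:
servo_tool(targets=[{"x":-3.5,"y":-0.5,"z":0,"fingers":-0.4,"roll":0},{"x":-7.3,"y":-1,"z":0,"fingers":-0.4,"roll":0},{"x":-7.3,"y":-1,"z":0,"fingers":-0.4,"roll":0},{"x":-7.3,"y":-1,"z":0,"fingers":-0.4,"roll":0}])

```text
clock: 29.02
tool_pos: [0.4948, 0.0898, 0.2185]
eef_rot: [[0.005, 1.0, 0.001], [1.0, -0.005, -0.0], [-0.0, 0.001, -1.0]]
ft_force: [0.2, 0.5, 0.4]
opening: 0.7
finger_force: 0.0
```

```bash
python3 - <<'E'
from cell import *
from h import *
s=state();print(s["clock"],s["tool_pos"],s["ft_force"])
a=capture("wrist");im=a["image"];C=(a["K"],a["pose"])
rd=lambda im:mask(im,(0,130,70),(8,255,255))|mask(im,(172,130,70),(180,255,255))
b,l=blobs(rd(im),np.array((253,120)),90,150)
for x in b:
    c,r=circ(l==x[0]);print("ring wrist",x[1:],r,[wpl(*C,c,z).round(4) for z in(.084,.098)])
    o,h=l,None
bl,ll=blobs(mask(im,(100,110,60),(125,255,255)),np.array((253,160)),50,100)
for x in bl:
    y=np.argwhere(ll==x[0]);y=y[:,::-1].astype(np.float32);v=cv2.fitLine(y,cv2.DIST_L2,0,.01,.01).ravel()
    p=[wpl(*C,(v[2]+t*v[0],v[3]+t*v[1]),.077) for t in(-15,15)];d=p[1]-p[0];d*=-np.sign(d[1]);print("lever1 ang",np.arctan2(-d[0],-d[1]),wpl(*C,x[2],.077))
t=capture("top");T=(t["K"],t["pose"]);ti=t["image"]
for n,(u,v) in{"v1":(250,308),"v2":(386,330),"v3":(555,335)}.items():
    bb,lb=blobs(mask(ti,(100,110,60),(125,255,255)),np.array((u,v))*.64,25,30)
    for x in bb:
        y=np.argwhere(lb==x[0])[:,::-1].astype(np.float32);w=cv2.fitLine(y,cv2.DIST_L2,0,.01,.01).ravel()
        p=[plane(*T,(w[2]+k*w[0],w[3]+k*w[1]),.077) for k in(-10,10)];d=p[1]-p[0];print(n,x[1],plane(*T,x[2],.077).round(3),(np.degrees(np.arctan2(d[0],d[1]))%180).round(1))
bb,lb=blobs(rd(ti),np.array((228,303))*.64,25,30)
for x in bb:
    c,r=circ(lb==x[0]);print("ring top",x[1],plane(*T,c,.098),)
E
```

```text
29.0167 [0.49483953 0.08979116 0.2184676 ] [0.18504853 0.45079172 0.37548096]
ring wrist (np.int32(1014), array([262.97928994, 105.2209073 ])) 21.96598243713379 [array([0.5053, 0.1644, 0.084 ]), array([0.5048, 0.1646, 0.098 ])]
lever1 ang 0.022137737205760278 [0.50394505 0.11895534 0.077     ]
v1 67 [0.502 0.114 0.077] 179.0
v2 121 [ 0.474 -0.087  0.077] 89.0
v3 124 [ 0.468 -0.352  0.077] 86.9
```

Ring centred on stem 1 and, by its apparent size, resting at the shoulder's height. Lever 1 is closed, levers 2 and 3 are open, and the robot touches nothing.

```bash
python3 -c "
from cell import *
print(sign_off())"
```

```text
the job is handed in; nothing more can be done
None
```

Valves 2 and 3 are left fully open, valve 1 (which binds at about 0.86 rad) is back at closed with the red ring down on its shoulder, and the job is handed in.

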